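Sort the microscope bench: tools to the tray, matching eyepieces to the box

ROBOT

A 6-joint arm with a two-finger parallel gripper is mounted at the origin on the work surface. World frame = base frame: x ahead of the robot, y to its left, z up, the work surface at z = 0. Lengths are in m, angles in rad, forces in N, time in s.
With the tool pointing down it reaches from about 0.325 to 0.775 m from the base axis. Payload 5.5 kg.
Tool frame: the origin (TCP) lies at the very end of the fingers, on their centre line; the grasp point (between the pads) lies 19 mm behind it (manip.hold_point_z is the z of the grasp point in the tool frame, in m); z points along the fingers, y is the line along which they close (so a half turn about z gives the same grasp; the last joint's range is limited). The gripper opens to 88 mm and grips with 3 to 60 N. Pads are 20 mm wide; open, the fingers measure 115 mm over their backs; the gripper's body (75 mm by 178 mm) begins 61 mm behind the grasp point.
Start: joints at [-1.346, 0.091, 1.231, -0, 1.82, -0.057], TCP at [0.167, -0.576, 0.223] pointing down, gripper open.
Joint ranges: [-2.87, 2.87], [-0.86, 2.18], [0.17, 2.46], [-1.51, 4.65], [0.06, 2.69], [-2.65, 2.65]. Speed limits (rad/s): [2.57, 2.57, 3.01, 3.14, 3.14, 3.14].

INTERFACE

Orientations are given as a unit quaternion [x, y, z, w].
In Python, from station import manip gives the robot as it stands. The module is installed in compiled form; this text tells all that it offers.
- The arm moves only by the shell command python3 -m jog 'ROWS' [FORCE]. ROWS is JSON, a list that holds one entry, the list of rows, each a list of 7 numbers: the shift along the tool's x, y, z in units of 150 mm (1.0 is 150 mm), then the turn, a rotation vector about the tool's x, y, z in units of pi rad (1.0 is pi rad), then the opening, from -1 (shut) to 1 (fully open). A call has 1 to 20 rows; each row is the pose to reach, as a shift and turn from the pose commanded when the call began, along the tool's axes at that moment, turning the shorter way round; what a row does not reach only later rows make up. A row lasts 1/12 s, in which the tool goes at most 41.7 mm and 7.16 degrees, less where a joint would pass 70% of its speed; a pose out of reach is approached as far as the arm can. A call with a number of a shift or a turn outside -1 to 1 is refused whole. A call with a gripper value outside its range is refused whole. The fingers move at their own pace and stop on an object; FORCE is the grip in N (left out, the last holds). Time passes only in rows, so rows that repeat a pose let the fingers close. It gives the time, the measured TCP pose, the force, the opening and the grip force at its end, in the units of the state.
- manip.get_state(): the state, without advancing time (a new reading comes with each control period).
- manip.capture(name): name is "scene" or "top" or "wrist"; returns (picture, depth): 384x512x3 uint8, red, green, blue; 384x512 float32, m along the optical axis (not along the pixel's ray), 0 where there is no reading.
- manip.calibration(name): a dict with "fx", "fy", "cx", "cy" (pixels), "D" ([k1, k2, p1, p2, k3] as OpenCV has them; the pictures are not rectified), "R" (3x3) and "t" (3): a world point X has camera coordinates R X + t; the wrist camera has in their place "hand_eye" (4x4, takes a point from camera to tool coordinates, whose origin is the TCP and whose axes are the flange's). Camera axes: x right, y down, z forward; pixel columns grow to the right and rows downward; lengths in m; the calibration is good to about 2 mm. A picture is of the moment at which its call begins: read the wrist's pose just before it. calibration takes no time and is no camera call.
- manip.sign_off(): hands the job in; it is judged then, once.
The state is a dict: "time_s": time; "qpos": joint angles; "dq": joint speeds; "joint_torque": joint torques, N m; "ee_pos": TCP position; "tcp_rot": TCP orientation; "ft_force": force on the tool from outside, world axes, zero at the start; "wrist_torque": the same for the moment, N m; "width": finger opening in m; "grasp_force": force on a finger pad.
Only numpy, scipy, OpenCV 4.12 (cv2) and the standard library are available. Lean on these libraries where they do the work, as an engineer would, in place of code of your own. Each camera call takes 0.05 s, during which the arm holds its last target. There are 200 camera calls.

TASK

Tidy the microscope bench by type: lay the forceps and the screwdriver fully inside the long shallow steel tray, and stand the two wide eyepieces (the matching pair) upright on the floor of the smaller white box. Set the eyepieces down gently, neither dropped nor tipped over. Leave the narrow odd eyepiece, the oil bottle and the slide mailer where they are.

Things in the scene. Friction and masses are not known exactly. Their poses are not given: they have to be found in the camera images.
- eyepiece_a: black eyepiece standing upright, one of two identical wide ones, 74 mm tall: grey foot 40 mm diameter, 12 mm high; steel tube 31 mm diameter to 26 mm; straight black body 42 mm diameter from 26 to 62 mm height, best gripped at about 50 mm; 38 mm eyecup with glass on top. About 140 g. Origin: centre of the foot's underside; z up along its axis; round, yaw has no meaning.
- eyepiece_b: black eyepiece standing upright, one of two identical wide ones, 74 mm tall: grey foot 40 mm diameter, 12 mm high; steel tube 31 mm diameter to 26 mm; straight black body 42 mm diameter from 26 to 62 mm height, best gripped at about 50 mm; 38 mm eyecup with glass on top. About 140 g. Origin: centre of the foot's underside; z up along its axis; round, yaw has no meaning.
- eyepiece_narrow: look-alike eyepiece of the same make but narrower and shorter, standing upright; it stays where it is: 62 mm tall, body 30 mm diameter. Origin: centre of its underside.
- forceps: closed rigid steel forceps lying flat on the bench: 140 mm long, 10 mm high, 16 mm wide at the ribbed grip, narrowing to about 6 mm at both ends. About 50 g. Origin: underside at mid-length; x points to the tip, z up.
- forceps_grip (a point): middle of the forceps' ribbed grip, where its sides are parallel, 16 mm apart and 36 mm long; 13 mm from mid-length towards the back and 5 mm above the underside
- forceps_back (a point): back end of the forceps, on the axis 70 mm from mid-length, 5 mm above the underside
- forceps_tip (a point): tip of the forceps, on the axis 70 mm from mid-length, 5 mm above the underside
- screwdriver: screwdriver lying flat on the bench: 160 mm long; squared black handle 90 mm long, 18 mm wide, 16 mm high, with a 6 mm steel blade in line. About 60 g. Origin: underside at mid-length; x points to the blade tip, z up.
- screwdriver_grip (a point): point in the handle near the centre of mass: 28 mm from mid-length towards the handle end, 8 mm above the underside; handle 18 mm wide here
- screwdriver_back (a point): handle end of the screwdriver, on the axis 80 mm from mid-length, 8 mm above the underside
- screwdriver_tip (a point): blade tip of the screwdriver, on the axis 80 mm from mid-length, 8 mm above the underside
- steel_tray: long shallow open stainless tray, fixed to the bench: outside 230 (x) x 136 (y) x 18 mm high, walls and floor 3 mm. Origin: centre of its underside, on the bench; x along its length.
- white_box: smaller, higher open white plastic box, fixed to the bench: outside 190 (x) x 112 (y) x 30 mm high, walls and floor 5 mm. Origin: centre of its underside, on the bench; x along its length.
- oil_bottle: bystander standing among the eyepieces: amber oil bottle, 34 mm diameter, 68 mm tall. Origin: centre of its underside.
- slide_mailer: bystander lying among the tools: flat grey slide mailer, 85 x 32 x 14 mm. Origin: centre of its underside, x along its length.

How it is judged:
At the end, for the whole second after the job is handed in: Both ends of the forceps and of the screwdriver lie inside the steel tray's walls, less than 28 mm above the bench; both wide eyepieces stand inside the white box with their feet less than 12 mm above the bench (on its floor), leaning less than 7 degrees; all four at rest (below 20 mm/s) (x of forceps_back in the frame of steel_tray between -0.114 and 0.114 m and y of forceps_back in the frame of steel_tray between -0.067 and 0.067 m and z of each of forceps_back, forceps_tip, screwdriver_back, screwdriver_tip in the frame of steel_tray below 0.028 m and x of forceps_tip in the frame of steel_tray between -0.114 and 0.114 m and y of forceps_tip in the frame of steel_tray between -0.067 and 0.067 m and linear speed of each of forceps, screwdriver, eyepiece_a, eyepiece_b below 0.02 m/s and x of screwdriver_back in the frame of steel_tray between -0.114 and 0.114 m and y of screwdriver_back in the frame of steel_tray between -0.067 and 0.067 m and x of screwdriver_tip in the frame of steel_tray between -0.114 and 0.114 m and y of screwdriver_tip in the frame of steel_tray between -0.067 and 0.067 m and x of eyepiece_a in the frame of white_box between -0.09 and 0.09 m and y of eyepiece_a in the frame of white_box between -0.051 and 0.051 m and z of each of eyepiece_a, eyepiece_b in the frame of white_box below 0.012 m and angle between each of eyepiece_a, eyepiece_b's own z axis and vertical below 0.12 rad and x of eyepiece_b in the frame of white_box between -0.09 and 0.09 m and y of eyepiece_b in the frame of white_box between -0.051 and 0.051 m); the robot touches nothing.
It fails at once if a wide eyepiece tipped over (leaning more than about 40 degrees) (angle between any of eyepiece_a, eyepiece_b's own z axis and vertical above 0.7 rad).
It fails at once if a wide eyepiece let go of while its foot is more than 25 mm above the table ((height (world z) of eyepiece_a above 0.025 m and contact force between the fingers and eyepiece_a below 0.02 N) or (height (world z) of eyepiece_b above 0.025 m and contact force between the fingers and eyepiece_b below 0.02 N)).
It fails at once if the narrow eyepiece moved more than 25 mm or tipped (distance of eyepiece_narrow from where it was at the start of the episode above 0.025 m or angle between eyepiece_narrow's own z axis and vertical above 0.5 rad).
It fails at once if the oil bottle or slide mailer moved more than 30 mm, or the bottle tipped (distance of any of oil_bottle, slide_mailer from where it was at the start of the episode above 0.03 m or angle between oil_bottle's own z axis and vertical above 0.5 rad).
It also fails if it takes over 72 s, if anything falls off the work surface, if the arm or the gripper's body presses on something with over 40 N, if the wrist force passes 120 N, or if a joint passes its speed limit or range.

## Working session

There is one attempt and no reset: what is moved stays moved. The work goes in short steps, Python scripts to look and compute and a shell command to move; the robot and the scene stay as the last step left them, time stands still between calls to the robot, and variables do not carry over. Pictures are saved under pics/ and viewed, at most 10 in all, crops included, and the job is handed in when it is done.

```bash
mkdir -p pics; python3 - <<'E'
from station import manip
import cv2,numpy as np
s=manip.get_state();print(s['ee_pos'],s['tcp_rot'],s['width'])
for n in("top","scene"):
    p,d=manip.capture(n);cv2.imwrite(f'pics/{n}0.png',p[:,:,::-1]);np.save(f'pics/{n}0.npy',d)
    c=manip.calibration(n);print(n,{k:np.round(v,4).tolist() for k,v in c.items()}, (d==0).mean())
print(manip.calibration("wrist"),manip.hold_point_z)
E
```

```text
[ 0.16676989 -0.57604272  0.22150646] [ 9.90088932e-01  1.40438416e-01 -1.01187998e-04 -9.73057667e-04] 0.08764933353663955
top {'fx': 373.2809, 'fy': 373.2809, 'cx': 254.0511, 'cy': 192.6654, 'D': [-0.0067, 0.0, 0.0, 0.0, 0.0], 'R': [[0.1025, -0.9947, -0.0012], [-0.9743, -0.1001, -0.2018], [0.2006, 0.0219, -0.9794]], 't': [-0.0426, 0.5504, 0.776]} 0.003977457682291667
scene {'fx': 406.7315, 'fy': 406.7315, 'cx': 252.2128, 'cy': 183.1989, 'D': [0.0358, 0.0, 0.0, 0.0, 0.0], 'R': [[-0.7409, 0.6716, 0.0094], [0.5443, 0.6085, -0.5774], [-0.3935, -0.4226, -0.8164]], 't': [0.4036, -0.2892, 1.1826]} 0.0038503011067708335
{'fx': 286.54138427211655, 'fy': 286.54138427211655, 'cx': 247.40105500354701, 'cy': 187.9247633426788, 'D': array([-0.07069166,  0.        ,  0.        ,  0.        ,  0.        ]), 'hand_eye': array([[ 1.01579339e-04, -9.59739748e-01, -2.80890738e-01,
         7.66508653e-02],
       [ 9.99999984e-01,  5.65670945e-05,  1.68356025e-04,
         5.34149727e-04],
       [-1.45688796e-04, -2.80890751e-01,  9.59739738e-01,
        -1.62067689e-01],
       [ 0.00000000e+00,  0.00000000e+00,  0.00000000e+00,
         1.00000000e+00]])} -0.0187
```

View pics/top0.png

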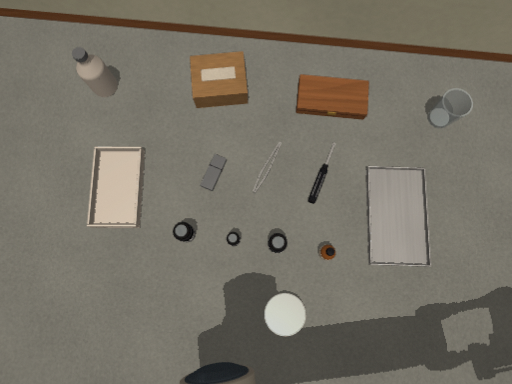

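View pics/scene0.png

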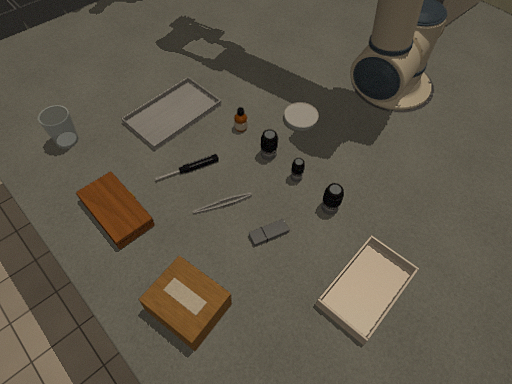

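Top view: white box (116,187), steel tray (398,216), wide eyepieces (183,231) and (278,242), narrow eyepiece (233,238), bottle (328,252), forceps (267,167), screwdriver (322,175, blade up), mailer (213,172). The scene view agrees.

```bash
cat > h.py <<'E'
from station import manip
import cv2,numpy as np
from scipy.spatial.transform import Rotation as Ro
def K(c): return np.array([[c['fx'],0,c['cx']],[0,c['fy'],c['cy']],[0,0,1]])
def cam(n,s=None):
    c=manip.calibration(n)
    if n!='wrist': return K(c),np.array(c['D']),np.array(c['R']),np.array(c['t'])
    T=np.eye(4);T[:3,:3]=Ro.from_quat(s['tcp_rot']).as_matrix();T[:3,3]=s['ee_pos']
    M=np.linalg.inv(T@c['hand_eye']);return K(c),np.array(c['D']),M[:3,:3],M[:3,3]
def cast(C,uv,z):
    k,D,R,t=C
    n=cv2.undistortPoints(np.float64(uv).reshape(-1,1,2),k,D)[:,0]
    r=np.c_[n,np.ones(len(n))]@R; o=-R.T@t
    return o+r*((z-o[2])/r[:,2])[:,None]
def cloud(C,d):
    k,D,R,t=C;h,w=d.shape
    uv=np.stack(np.meshgrid(np.arange(w),np.arange(h)),-1).reshape(-1,1,2).astype(float)
    n=cv2.undistortPoints(uv,k,D)[:,0]
    return ((np.c_[n,np.ones(len(n))]*d.reshape(-1,1)-t)@R).reshape(h,w,3)
E
python3 - <<'E'
from h import *
C=cam('top');d=np.load('pics/top0.npy');X=cloud(C,d);Z=X[...,2]
print('floor',np.median(Z),Z[150:200,60:80].std())
m=((Z>0.004)&(Z<.1)&(d>0)).astype(np.uint8)
n,L,st,ce=cv2.connectedComponentsWithStats(m)
for i in range(1,n):
    if st[i,4]<25: continue
    P=X[L==i]; zt=np.percentile(P[:,2],95)
    r=cv2.minAreaRect(P[:,:2].astype(np.float32)*1000)
    print(i,st[i,4],ce[i].round(),'ztop %.3f'%zt,'rect',np.round(r[0],1),np.round(r[1],1),round(r[2],1),'top',P[P[:,2]>zt-.006,:2].mean(0).round(4))
b=cv2.imread('pics/top0.png')
cv2.imwrite('pics/crop0.png',cv2.resize(b[130:270,140:350],None,fx=3.8,fy=3.8,interpolation=cv2.INTER_CUBIC))
E
```

```text
floor 0.0005505174407634519 0.06141581026591187
63 2849 [219.  79.] ztop 0.063 rect [843.1 133.1] [148.5 141.4] 7.4 top [0.8282 0.1277]
89 729 [101.  81.] ztop 0.098 rect [793.9 417.1] [55.1 74.8] 34.3 top [0.7854 0.4053]
169 2742 [332.  96.] ztop 0.038 rect [ 827.9 -156.3] [180.3 114. ] 89.6 top [ 0.8182 -0.1505]
248 1188 [450. 107.] ztop 0.091 rect [ 826.4 -436.7] [ 68.9 132.2] 58.1 top [ 0.8004 -0.4211]
511 164 [267. 168.] ztop 0.012 rect [629.2 -10.2] [ 16.  140.1] 68.3 top [ 0.6261 -0.0089]
513 374 [320. 179.] ztop 0.019 rect [ 629.1 -142.9] [ 20.4 160.4] 74.7 top [ 0.6002 -0.1345]
531 3751 [116. 187.] ztop 0.031 rect [541.6 343.1] [190.9 124.9] 5.8 top [0.5405 0.3386]
586 498 [213. 172.] ztop 0.017 rect [603.  117.8] [36.1 85.8] 72.5 top [0.6015 0.1161]
648 1880 [397. 214.] ztop 0.019 rect [ 545.3 -323.3] [235.1 144.7] 3.9 top [ 0.5445 -0.322 ]
664 123 [387. 179.] ztop 0.006 rect [ 628.8 -294.5] [53.6 38.1] 73.1 top [ 0.6289 -0.2962]
781 65 [403. 200.] ztop 0.007 rect [ 576.7 -336.2] [27.6 47.4] 49.1 top [ 0.5807 -0.3354]
822 467 [400. 224.] ztop 0.007 rect [ 516.  -324.3] [ 83.5 126.9] 35.3 top [ 0.5232 -0.3309]
934 363 [184. 232.] ztop 0.077 rect [450.2 159.5] [39.7 41.2] 6.2 top [0.4508 0.1594]
990 158 [233. 238.] ztop 0.065 rect [446.6  48.7] [28.2 28. ] 6.5 top [0.447  0.0491]
991 315 [277. 243.] ztop 0.077 rect [447.2 -47.9] [40.8 40.7] 31.3 top [ 0.4473 -0.048 ]
1003 45 [402. 241.] ztop 0.006 rect [ 486.1 -334.5] [30.1 18.4] 34.9 top [ 0.4845 -0.3352]
1051 220 [327. 252.] ztop 0.070 rect [ 437.8 -164.1] [41.1 33.3] 56.8 top [ 0.44   -0.1616]
1303 1425 [285. 314.] ztop 0.019 rect [296.  -80.7] [90.8 88. ] 5.7 top [ 0.2966 -0.0805]
```

View pics/crop0.png

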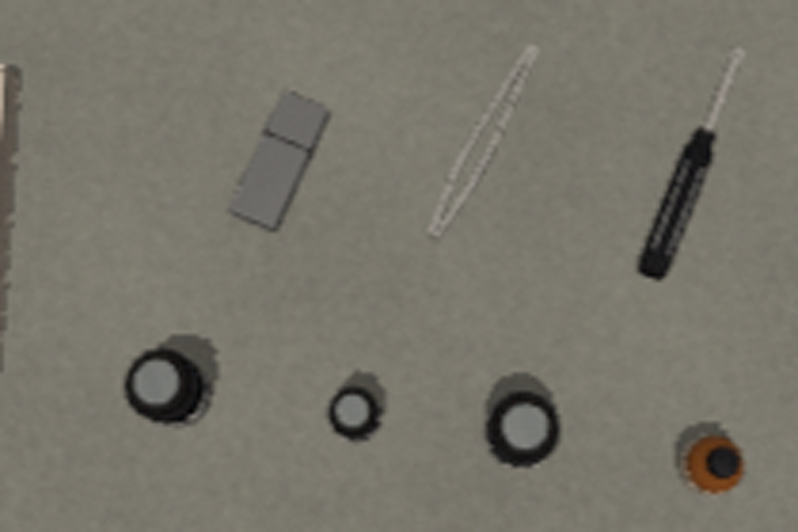

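Crop: the tools' thin ends point up (+x, −y), the handle end of the screwdriver sits at the lower left, and the wide eyepieces are those at crop (165,385) and (523,428). Measurements are consistent, so I can start moving.

```bash
cat >> h.py <<'E'
def go(x,y,z,yaw):
    s=manip.get_state();R=Ro.from_quat(s['tcp_rot'])
    T=Ro.from_euler('z',yaw,degrees=True)*Ro.from_euler('x',180,degrees=True)
    d=R.inv().apply(np.array([x,y,z])-s['ee_pos'])/.15; r=(R.inv()*T).as_rotvec()/np.pi
    print('shift',d.round(3),'turn',r.round(4),'t %.1f'%s['time_s'],'pos',s['ee_pos'].round(4),'w %.4f g %.1f'%(s['width'],s['grasp_force']))
E
python3 -c "
from h import *
go(.602,-.136,.2,-15.3)"
```

```text
shift [ 3.603 -2.011  0.148] turn [-5.000e-04  1.000e-04  1.747e-01] t 0.1 pos [ 0.1668 -0.5761  0.2216] w 0.0879 g 0.0
```

```bash
python3 -m jog '[[[1,-0.56,0,0,0,0,1],[1,-0.56,0,0,0,0,1],[1,-0.56,0,0,0,0,1],[1,-0.56,0,0,0,0,1],[1,-0.56,0,0,0,0,1]]]' | tail -c 400; python3 -m jog '[[[1,-0.56,0,0,0,0,0],[1,-0.56,0,0,0,0,0],[1,-0.56,0,0,0,0,0],[1,-0.56,0,0,0,0,0],[1,-0.56,0,0,0,0,0]]]' >/dev/null
python3 -m jog '[[[1,-0.56,0.1,0,0,0.1747,0],[1,-0.56,0.1,0,0,0.1747,0],[1,-0.56,0.1,0,0,0.1747,0],[1,-0.56,0.1,0,0,0.1747,0],[1,-0.56,0.1,0,0,0.1747,0],[1,-0.56,0.1,0,0,0.1747,0]]]' >/dev/null
python3 - <<'E'
from h import *
go(.602,-.136,.12,-15.3)
s=manip.get_state();p,d=manip.capture('wrist');cv2.imwrite('pics/w1.png',p[:,:,::-1])
X=cloud(cam('wrist',s),d);Z=X[...,2];print('floor',np.median(Z[d>0]))
m=((Z>np.median(Z[d>0])+.004)&(Z<.1)&(d>0)).astype(np.uint8)
n,L,st,ce=cv2.connectedComponentsWithStats(m)
for i in range(1,n):
    if st[i,4]<200: continue
    P=X[L==i]; r=cv2.minAreaRect(P[:,:2].astype(np.float32)*1000)
    print(st[i,4],ce[i].round(),'ztop %.3f'%np.percentile(P[:,2],95),np.round(r[0],1),np.round(r[1],1),round(r[2],1))
E
```

```text
time_s: 0.52
ee_pos: [0.2914, -0.4499, 0.2228]
tcp_rot: [0.99, 0.143, 0.001, -0.001]
ft_force: [-0.1, -0.4, -0.4]
width: 0.0879
grasp_force: 0.0
shift [ 0.336 -0.579  0.573] turn [-0.0004  0.0007 -0.    ] t 1.4 pos [ 0.5307 -0.2067  0.2059] w 0.0436 g 0.0
floor 0.0009505709700709266
2849 [345. 126.] ztop 0.019 [ 542.9 -321.7] [230.7 136.7] 4.1
1529 [175. 115.] ztop 0.017 [ 628.3 -142.7] [ 18.8 159.4] 72.6
853 [ 78. 134.] ztop 0.011 [629.4  -9.4] [ 17.3 139. ] 67.4
1117 [  9. 182.] ztop 0.015 [600.8 111.8] [31.3 84.9] 67.0
841 [232. 244.] ztop 0.068 [ 443.5 -162.4] [34.7 28.8] 67.8
459 [153. 248.] ztop 0.050 [456.1 -55.1] [40.  19.3] 47.3
1511 [213. 331.] ztop 0.017 [297.6 -85.8] [79.2 67.7] 73.9
```

View pics/w1.png

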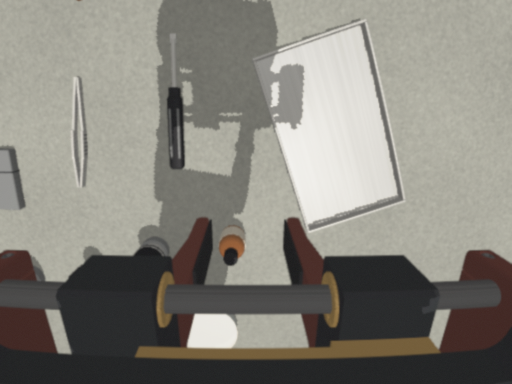

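Wrist view: screwdriver at (176,115), forceps (78,134) widest below its middle, so the tip points up in the picture. The tray is at (330,125). All agree with the top camera.

```bash
python3 -m jog '[[[0.333,-0.587,0.6,0,0,0.006,0],[0.333,-0.587,0.6,0,0,0.006,0],[0.333,-0.587,0.6,0,0,0.006,0],[0.333,-0.587,0.6,0,0,0.006,0],[0.333,-0.587,0.6,0,0,0.006,0],[0.333,-0.587,0.6,0,0,0.006,0]]]' >/dev/null
python3 -c "
from h import *
go(.6017,-.1348,.003,-16.5)"
```

```text
shift [ 0.005 -0.032  0.766] turn [0.0004 0.0002 0.0008] t 2.0 pos [ 0.5997 -0.139   0.1179] w 0.0436 g 0.0
```

```bash
python3 -m jog '[[[0,-0.01,0.5,0,0,0,0],[0,-0.01,0.5,0,0,0,0],[0,-0.01,0.74,0,0,0,0],[0,-0.01,0.74,0,0,0,0],[0,-0.01,0.74,0,0,0,0]]]' >/dev/null
python3 -c "
from h import *
go(.6017,-.1348,.003,-16.5);print(manip.get_state()['ft_force'])"
```

```text
shift [ 0.005 -0.022  0.031] turn [0.0002 0.0002 0.0002] t 2.4 pos [ 0.6    -0.1377  0.0077] w 0.0440 g 0.0
[-0.04341801  0.46174955  0.95608893]
```

```bash
python3 -m jog '[[[0,-0.02,0.025,0,0,0,0],[0,-0.02,0.025,0,0,0,0],[0,-0.02,0.025,0,0,0,-1],[0,-0.02,0.025,0,0,0,-1],[0,-0.02,0.025,0,0,0,-1],[0,-0.02,0.025,0,0,0,-1],[0,-0.02,0.025,0,0,0,-1],[0,-0.02,0.025,0,0,0,-1]]]' 25
python3 -c "
from h import *
a=np.radians(4.1);c=np.array([.543,-.3225]);u=np.array([np.cos(a),np.sin(a)]);v=np.array([-u[1],u[0]])
print('screw grip',c+v*.027-u*.028,'forc grip',c-v*.027-u*.013)"
```

```text
time_s: 3.07
ee_pos: [0.6019, -0.1331, 0.0034]
tcp_rot: [0.99, -0.142, 0.0, 0.0]
ft_force: [0.1, -0.1, 1.3]
width: 0.0177
grasp_force: 25.0
screw grip [ 0.51314123 -0.29757103] forc grip [ 0.5319637  -0.35036037]
```

```bash
python3 -m jog '[[[0,0,-0.3,0,0,0,-1],[0,0,-0.65,0,0,0,-1],[0,0,-0.65,0,0,0,-1],[0,0,-0.65,0,0,0,-1]]]' |tail -2
python3 -c "
from h import *
go(.5131,-.2976,.1,4.1)"
```

```text
width: 0.0184
grasp_force: 25.0
shift [-0.276  1.22   0.04 ] turn [ 0.0005 -0.0031 -0.1137] t 3.4 pos [ 0.6044 -0.1337  0.1064] w 0.0184 g 25.0
```

```bash
python3 -m jog '[[[-0.2,1,0,0,0,-0.113,-1],[-0.2,1,0,0,0,-0.113,-1],[-0.2,1,0,0,0,-0.113,-1],[-0.2,1,0,0,0,-0.113,-1],[-0.2,1,0,0,0,-0.113,-1],[-0.2,1,0,0,0,-0.113,-1]]]' |tail -2
python3 -c "
from h import *
go(.5131,-.2976,.008,4.1)"
```

```text
width: 0.0177
grasp_force: 25.0
shift [-0.117  0.181  0.599] turn [-0.0007  0.0008 -0.002 ] t 3.9 pos [ 0.5291 -0.2695  0.0979] w 0.0177 g 25.0
```

```bash
python3 -m jog '[[[-0.117,0.18,0,0,0,0,-1],[-0.117,0.18,0,0,0,0,-1],[-0.117,0.18,0.2,0,0,0,-1],[-0.117,0.18,0.4,0,0,0,-1],[-0.117,0.18,0.5,0,0,0,-1],[-0.117,0.18,0.5,0,0,0,-1],[-0.117,0.18,0.5,0,0,0,-1]]]' |tail -2
python3 -c "
from h import *
go(.5131,-.2976,.007,4.1);print(manip.get_state()['ft_force'])"
```

```text
width: 0.0179
grasp_force: 25.0
shift [-0.012  0.018  0.111] turn [-0.0008  0.0008 -0.0004] t 4.5 pos [ 0.5147 -0.2948  0.0236] w 0.0179 g 25.0
[0.57883055 0.49509214 0.5897422 ]
```

```bash
python3 -m jog '[[[-0.01,0.02,0.06,0,0,0,-1],[-0.01,0.02,0.09,0,0,0,-1],[-0.01,0.02,0.11,0,0,0,-1],[-0.01,0.02,0.11,0,0,0,-1],[-0.01,0.02,0.11,0,0,0,-1]]]'
python3 -m jog '[[[0,0,0,0,0,0,-0.1],[0,0,0,0,0,0,-0.1],[0,0,0,0,0,0,-0.1],[0,0,0,0,0,0,-0.1],[0,0,-0.1,0,0,0,-0.1],[0,0,-0.3,0,0,0,-0.1],[0,0,-0.6,0,0,0,-0.1],[0,0,-0.6,0,0,0,-0.1],[0,0,-0.6,0,0,0,-0.1]]]'
python3 -c "
from h import *
go(.617,-.005,.1,-22)"
```

```text
time_s: 4.9
ee_pos: [0.5138, -0.2999, 0.0092]
tcp_rot: [0.999, 0.034, 0.0, 0.0]
ft_force: [0.1, 0.4, -0.7]
width: 0.0177
grasp_force: 25.0
time_s: 5.65
ee_pos: [0.5156, -0.3011, 0.1036]
tcp_rot: [0.999, 0.035, 0.003, 0.002]
ft_force: [0.3, -0.4, -0.7]
width: 0.0396
grasp_force: 0.0
shift [ 0.811 -1.922  0.02 ] turn [ 0.0011 -0.0024  0.1442] t 5.7 pos [ 0.5156 -0.3011  0.1036] w 0.0396 g 0.0
```

```bash
python3 -m jog '[[[0.5,-1,0,0,0,0,-0.1],[0.5,-1,0,0,0,0,-0.1],[0.5,-1,0,0,0,0,-0.1],[0.5,-1,0,0,0,0,-0.1],[0.5,-1,0,0,0,0,-0.1]]]' |tail -1
python3 -m jog '[[[0.31,-0.92,0,0,0,0.144,-0.1],[0.31,-0.92,0,0,0,0.144,-0.1],[0.31,-0.92,0,0,0,0.144,-0.1],[0.31,-0.92,0,0,0,0.144,-0.1],[0.31,-0.92,0,0,0,0.144,-0.1],[0.31,-0.92,0,0,0,0.144,-0.1]]]' |tail -1
python3 - <<'E'
from h import *
s=manip.get_state();p,d=manip.capture('wrist')
X=cloud(cam('wrist',s),d);Z=X[...,2];print('floor',np.median(Z[d>0]))
m=((Z>np.median(Z[d>0])+.0035)&(Z<.1)&(d>0)).astype(np.uint8)
n,L,st,ce=cv2.connectedComponentsWithStats(m)
for i in range(1,n):
    if st[i,4]<200: continue
    P=X[L==i]; r=cv2.minAreaRect(P[:,:2].astype(np.float32)*1000)
    print(st[i,4],ce[i].round(),'ztop %.3f'%np.percentile(P[:,2],95),np.round(r[0],1),np.round(r[1],1),round(r[2],1))
go(.617,-.005,.003,-22)
E
```

```text
grasp_force: 0.0
grasp_force: 0.0
floor 0.0005671096431367417
7249 [39. 42.] ztop 0.061 [791.  119.7] [ 33.6 128.1] 11.3
1173 [503.  86.] ztop 0.018 [ 604.5 -258.1] [99.2 23.2] 3.0
1041 [246. 170.] ztop 0.011 [629.1  -9.3] [ 16.2 139.3] 68.0
1862 [134. 229.] ztop 0.015 [617.1 112.4] [33.2 54.9] 72.4
285 [445. 276.] ztop 0.024 [ 454.  -161.1] [10.  29.4] 0.1
422 [257. 340.] ztop 0.029 [452.9  48.5] [27.6 20.8] 68.6
shift [ 0.019 -0.003  0.63 ] turn [0.0004 0.0006 0.0011] t 6.6 pos [ 0.6144 -0.0044  0.0975] w 0.0396 g 0.0
```

```bash
python3 -m jog '[[[0.02,0,0.3,0,0,0,-0.1],[0.02,0,0.5,0,0,0,-0.1],[0.02,0,0.62,0,0,0,-0.1],[0.02,0,0.63,0,0,0,-0.1],[0.02,0,0.63,0,0,0,-0.1],[0.02,0,0.63,0,0,0,-0.1]]]' 
python3 -m jog '[[[0,0,0,0,0,0,-1],[0,0,0,0,0,0,-1],[0,0,0,0,0,0,-1],[0,0,0,0,0,0,-1],[0,0,0,0,0,0,-1],[0,0,0,0,0,0,-1],[0,0,-0.3,0,0,0,-1],[0,0,-0.65,0,0,0,-1],[0,0,-0.65,0,0,0,-1],[0,0,-0.65,0,0,0,-1]]]'
python3 -c "
from h import *
go(.532,-.3504,.1,4.1)"
```

```text
time_s: 7.12
ee_pos: [0.6174, -0.0069, 0.004]
tcp_rot: [0.982, -0.191, -0.0, 0.0]
ft_force: [-0.2, 0.1, -0.5]
width: 0.0397
grasp_force: 0.0
time_s: 7.95
ee_pos: [0.6207, -0.0052, 0.1084]
tcp_rot: [0.982, -0.19, 0.005, -0.001]
ft_force: [0.6, 0.7, -0.1]
width: 0.0155
grasp_force: 25.0
shift [0.311 2.356 0.051] turn [-0.0003 -0.0033 -0.1447] t 8.0 pos [ 0.6207 -0.0052  0.1084] w 0.0155 g 25.0
```

```bash
python3 -m jog '[[[0.15,1,0,0,0,0,-1],[0.15,1,0,0,0,0,-1],[0.15,1,0,0,0,0,-1],[0.15,1,0,0,0,0,-1],[0.15,1,0,0,0,0,-1]]]' |tail -1
python3 -m jog '[[[0.15,1,0,0,0,-0.145,-1],[0.15,1,0,0,0,-0.145,-1],[0.15,1,0,0,0,-0.145,-1],[0.15,1,0,0,0,-0.145,-1],[0.15,1,0,0,0,-0.145,-1],[0.15,1,0,0,0,-0.145,-1]]]' |tail -1
python3 -c "
from h import *
go(.532,-.3504,.008,4.1)"
```

```text
grasp_force: 25.0
grasp_force: 25.0
shift [-0.118  0.325  0.613] turn [-0.0006  0.0006 -0.0009] t 8.9 pos [ 0.5466 -0.3008  0.1   ] w 0.0156 g 25.0
```

```bash
python3 -m jog '[[[-0.117,0.325,0,0,0,0,-1],[-0.117,0.325,0,0,0,0,-1],[-0.117,0.325,0.2,0,0,0,-1],[-0.117,0.325,0.4,0,0,0,-1],[-0.117,0.325,0.5,0,0,0,-1],[-0.117,0.325,0.56,0,0,0,-1],[-0.117,0.325,0.61,0,0,0,-1],[-0.117,0.325,0.61,0,0,0,-1],[-0.117,0.325,0.61,0,0,0,-1]]]'
python3 -m jog '[[[0,0,0,0,0,0,-0.2],[0,0,0,0,0,0,-0.2],[0,0,0,0,0,0,-0.2],[0,0,0,0,0,0,-0.2],[0,0,-0.1,0,0,0,-0.2],[0,0,-0.3,0,0,0,-0.2],[0,0,-0.6,0,0,0,-0.2],[0,0,-0.9,0,0,0,-0.2],[0,0,-0.9,0,0,0,-0.2]]]'
python3 -c "
from h import *
go(.4475,-.0482,.15,0)"
```

```text
time_s: 9.62
ee_pos: [0.5341, -0.3497, 0.0112]
tcp_rot: [0.999, 0.036, 0.0, 0.0]
ft_force: [-0.2, -0.4, -0.1]
width: 0.0156
grasp_force: 25.0
time_s: 10.37
ee_pos: [0.5357, -0.3519, 0.1556]
tcp_rot: [0.999, 0.036, 0.005, 0.004]
ft_force: [2.1, -0.3, 1.2]
width: 0.0356
grasp_force: 0.0
shift [-0.441 -2.062  0.015] turn [ 0.0027 -0.0034  0.0229] t 10.4 pos [ 0.5357 -0.3519  0.1556] w 0.0356 g 0.0
```

```bash
python3 -m jog '[[[-0.22,-1,0,0,0,0,1],[-0.22,-1,0,0,0,0,1],[-0.22,-1,0,0,0,0,1],[-0.22,-1,0,0,0,0,1],[-0.22,-1,0,0,0,0,1]]]' |tail -1
python3 -m jog '[[[-0.22,-1,0,0,0,0.023,1],[-0.22,-1,0,0,0,0.023,1],[-0.22,-1,0,0,0,0.023,1],[-0.22,-1,0,0,0,0.023,1],[-0.22,-1,0,0,0,0.023,1],[-0.22,-1,0,0,0,0.023,1]]]' |tail -1
python3 - <<'E'
from h import *
p,d=manip.capture('top')
cv2.imwrite('pics/top1.png',p[:,:,::-1])
X=cloud(cam('top'),d);c=np.array([.543,-.3225]);a=np.radians(4.1);R=np.array([[np.cos(a),np.sin(a)],[-np.sin(a),np.cos(a)]])
q=(X[...,:2]-c)@R.T
m=((X[...,2]>.0115)&(X[...,2]<.05)&(abs(q[...,0])<.108)&(abs(q[...,1])<.062)).astype(np.uint8)
n,L,st,ce=cv2.connectedComponentsWithStats(m)
for i in range(1,n):
    if st[i,4]>20:
        Q=q[L==i];print(st[i,4],ce[i].round(),Q.min(0).round(3),Q.max(0).round(3),X[L==i][:,2].max())
go(.4475,-.0482,.031,0)
E
```

```text
grasp_force: 0.0
grasp_force: 0.0
361 [388. 223.] [-0.078  0.016] [0.079 0.035] 0.023628632148627975
99 [411. 230.] [-0.069 -0.035] [ 0.007 -0.018] 0.016948381654381905
shift [ 0.007 -0.054  0.766] turn [ 0.0003 -0.0004  0.0002] t 11.3 pos [ 0.4464 -0.0562  0.1459] w 0.0878 g 0.0
```

View pics/top1.png

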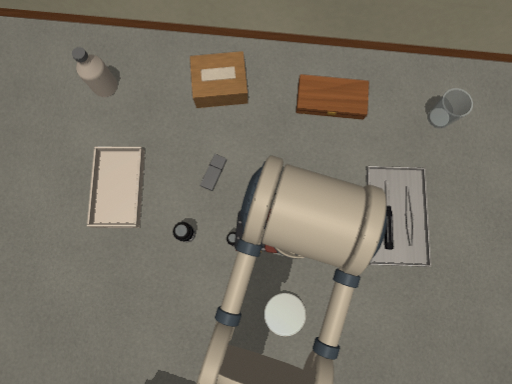

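The picture shows screwdriver (388,215) and forceps (408,215) lying inside the tray. Next is eyepiece B.

```bash
python3 -m jog '[[[0.007,-0.045,0,0,0,0,1],[0.007,-0.045,0,0,0,0,1],[0.007,-0.045,0.2,0,0,0,1],[0.007,-0.045,0.35,0,0,0,1],[0.007,-0.045,0.35,0,0,0,1]]]' |tail -1
python3 -c "
from h import *
go(.4475,-.0482,.031,0)"
```

```text
grasp_force: 0.0
shift [ 0.022 -0.007  0.379] turn [-0.0004  0.0026 -0.0005] t 11.8 pos [ 0.4447 -0.0493  0.0878] w 0.0874 g 0.0
```

```bash
python3 -m jog '[[[0.01,-0.005,0.15,0,0,0,1],[0.01,-0.005,0.3,0,0,0,1],[0.01,-0.005,0.37,0,0,0,1],[0.01,-0.005,0.37,0,0,0,1],[0.01,-0.005,0.37,0,0,0,1]]]' |tail -1
python3 -c "
from h import *
go(.4475,-.0482,.031,0)"
python3 -m jog '[[[0,0,0,0,0,0,-0.2],[0,0,0,0,0,0,-0.2],[0,0,0,0,0,0,-0.2],[0,0,0,0,0,0,-0.2],[0,0,0,0,0,0,-0.2],[0,0,0,0,0,0,-0.2],[0,0,0,0,0,0,-0.2],[0,0,0,0,0,0,-0.2]]]' 25
```

```text
grasp_force: 0.0
shift [-0.007 -0.002  0.047] turn [-0.      0.0001 -0.0002] t 12.2 pos [ 0.4486 -0.0486  0.038 ] w 0.0877 g 0.0
time_s: 12.83
ee_pos: [0.4484, -0.0481, 0.0374]
tcp_rot: [1.0, 0.0, 0.0, -0.0]
ft_force: [-0.6, 0.6, 1.0]
width: 0.0405
grasp_force: 25.0
```

```bash
python3 -m jog '[[[0,0,0,0,0,0,0.4],[0,0,0,0,0,0,0.4],[0,0,0,0,0,0,0.4],[0,0,0.045,0,0,0,0.4],[0,0,0.045,0,0,0,0.4],[0,0,0.045,0,0,0,0.4],[0,0,0.045,0,0,0,-0.2],[0,0,0.045,0,0,0,-0.2],[0,0,0.045,0,0,0,-0.2],[0,0,0.045,0,0,0,-0.2],[0,0,0.045,0,0,0,-0.2],[0,0,0.045,0,0,0,-0.2],[0,0,0.045,0,0,0,-0.2]]]' 25
python3 -m jog '[[[0,0,-0.1,0,0,0,-0.2],[0,0,-0.25,0,0,0,-0.2],[0,0,-0.4,0,0,0,-0.2],[0,0,-0.55,0,0,0,-0.2],[0,0,-0.75,0,0,0,-0.2],[0,0,-0.75,0,0,0,-0.2],[0,0,-0.75,0,0,0,-0.2]]]'
python3 -c "
from h import *
a=np.radians(5.8);c=np.array([.5416,.3431]);u=np.array([np.cos(a),np.sin(a)])
p=c+u*.045;print(p,c-u*.045);go(*p,.15,5.8)"
```

```text
time_s: 13.92
ee_pos: [0.4485, -0.0482, 0.0308]
tcp_rot: [1.0, 0.0, 0.0, 0.0]
ft_force: [0.5, -0.1, 0.6]
width: 0.0407
grasp_force: 25.0
time_s: 14.5
ee_pos: [0.4493, -0.0484, 0.1446]
tcp_rot: [1.0, 0.0, 0.002, 0.0]
ft_force: [0.4, 0.5, -2.8]
width: 0.0405
grasp_force: 25.0
[0.58636963 0.34764753] [0.49683037 0.33855247]
shift [ 0.914 -2.64  -0.035] turn [ 0.0003 -0.0011 -0.0322] t 14.5 pos [ 0.4493 -0.0484  0.1446] w 0.0405 g 25.0
```

```bash
python3 -m jog '[[[0.05,-0.15,0,0,0,0,-0.2],[0.13,-0.4,0,0,0,0,-0.2],[0.2,-0.65,0,0,0,0,-0.2],[0.3,-0.9,0,0,0,0,-0.2],[0.33,-1,0,0,0,0,-0.2],[0.33,-1,0,0,0,0,-0.2]]]' |tail -1
python3 -m jog '[[[0.05,-0.15,0,0,0,0,-0.2],[0.13,-0.4,0,0,0,0,-0.2],[0.2,-0.65,0,0,0,0,-0.2],[0.3,-0.9,0,0,0,0,-0.2],[0.33,-1,0,0,0,0,-0.2],[0.33,-1,0,0,0,0,-0.2]]]' |tail -1
python3 - <<'E'
from h import *
s=manip.get_state();p,d=manip.capture('wrist');cv2.imwrite('pics/w2.png',p[:,:,::-1])
X=cloud(cam('wrist',s),d);Z=X[...,2];print('floor',np.median(Z[d>0]))
m=((Z>.005)&(Z<.045)&(d>0)&(X[...,1]>.25)).astype(np.uint8)
n,L,st,ce=cv2.connectedComponentsWithStats(m)
for i in range(1,n):
    if st[i,4]<200: continue
    P=X[L==i]; P=P[P[:,2]>.024];
    if len(P)<50: continue
    r=cv2.minAreaRect(P[:,:2].astype(np.float32)*1000)
    print(st[i,4],ce[i].round(),np.round(r[0],1),np.round(r[1],1),round(r[2],1))
go(.586,.3476,.15,5.8)
E
```

```text
grasp_force: 25.0
grasp_force: 25.0
floor 0.0009203768316335481
10870 [155. 162.] [554.1 339.9] [166.4 112.7] 5.7
shift [ 0.263 -0.637 -0.066] turn [ 0.0006  0.0012 -0.0317] t 15.6 pos [0.5467 0.2519 0.1405] w 0.0407 g 25.0
```

View pics/w2.png

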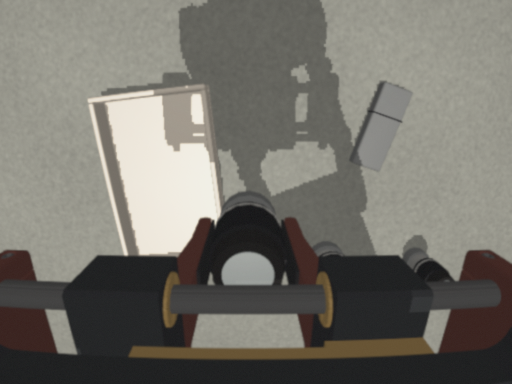

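Wrist view: eyepiece held upright at (248,230), box rim at left (90–220 × 90–255) with the near end hidden. The box centre comes out at (0.542, 0.339).

```bash
python3 -m jog '[[[0.05,-0.1,0,0,0,-0.01,-0.2],[0.15,-0.3,0,0,0,-0.032,-0.2],[0.22,-0.5,0,0,0,-0.032,-0.2],[0.26,-0.6,0,0,0,-0.032,-0.2],[0.26,-0.6,0,0,0,-0.032,-0.2],[0.26,-0.6,0,0,0,-0.032,-0.2]]]' |tail -1
python3 -c "
from h import *
go(.587,.3433,.07,5.7)"
```

```text
grasp_force: 25.0
shift [ 0.008 -0.021  0.478] turn [0.0006 0.0007 0.0001] t 16.1 pos [0.5863 0.3401 0.1418] w 0.0404 g 25.0
```

```bash
python3 -m jog '[[[0.008,-0.015,0.1,0,0,0,-0.2],[0.008,-0.015,0.25,0,0,0,-0.2],[0.008,-0.015,0.4,0,0,0,-0.2],[0.008,-0.015,0.48,0,0,0,-0.2],[0.008,-0.015,0.55,0,0,0,-0.2],[0.008,-0.015,0.55,0,0,0,-0.2],[0.008,-0.015,0.55,0,0,0,-0.2]]]' |tail -1
python3 -c "
from h import *
go(.587,.3433,.037,5.7);print(manip.get_state()['ft_force'])"
```

```text
grasp_force: 25.0
shift [-0.002  0.001  0.157] turn [0.0001 0.0002 0.0001] t 16.6 pos [0.5873 0.3435 0.0605] w 0.0406 g 25.0
[-0.52273489 -0.40265503 -1.31389418]
```

```bash
python3 -m jog '[[[0,0,0.05,0,0,0,-0.2],[0,0,0.09,0,0,0,-0.2],[0,0,0.12,0,0,0,-0.2],[0,0,0.14,0,0,0,-0.2],[0,0,0.15,0,0,0,-0.2],[0,0,0.155,0,0,0,-0.2],[0,0,0.155,0,0,0,-0.2],[0,0,0.155,0,0,0,-0.2]]]'
```

```text
time_s: 17.3
ee_pos: [0.5875, 0.3443, 0.0376]
tcp_rot: [0.999, 0.05, 0.0, -0.0]
ft_force: [-0.3, -0.2, -1.8]
width: 0.0407
grasp_force: 25.0
```

```bash
python3 -m jog '[[[0,0,0.006,0,0,0,-0.2],[0,0,0.012,0,0,0,-0.2],[0,0,0.012,0,0,0,-0.2],[0,0,0.012,0,0,0,-0.2]]]'
```

```text
time_s: 17.63
ee_pos: [0.5876, 0.3443, 0.0358]
tcp_rot: [0.999, 0.05, 0.0, -0.0]
ft_force: [0.1, 0.1, -0.6]
width: 0.0406
grasp_force: 25.0
```

Contact is just starting, as the weight is leaving the wrist. I'll release gently and retreat upward.

```bash
python3 -m jog '[[[0,0,0,0,0,0,0],[0,0,0,0,0,0,0.3],[0,0,0,0,0,0,0.4],[0,0,0,0,0,0,0.4],[0,0,0,0,0,0,0.4],[0,0,-0.1,0,0,0,0.4],[0,0,-0.3,0,0,0,0.4],[0,0,-0.5,0,0,0,0.4],[0,0,-0.75,0,0,0,0.4],[0,0,-0.75,0,0,0,0.4],[0,0,-0.75,0,0,0,0.4]]]'
python3 -c "
from h import *
go(.4505,.1594,.15,0)"
```

```text
time_s: 18.55
ee_pos: [0.5888, 0.3449, 0.1525]
tcp_rot: [0.999, 0.05, 0.003, -0.002]
ft_force: [-0.2, -0.1, -0.2]
width: 0.0619
grasp_force: 0.0
shift [-1.042  1.138  0.006] turn [-0.001  -0.0021  0.032 ] t 18.6 pos [0.5888 0.3449 0.1525] w 0.0619 g 0.0
```

```bash
python3 -m jog '[[[-0.9,1,0,0,0,0.032,1],[-0.9,1,0,0,0,0.032,1],[-0.9,1,0,0,0,0.032,1],[-0.9,1,0,0,0,0.032,1],[-0.9,1,0,0,0,0.032,1],[-0.9,1,0,0,0,0.032,1],[-0.9,1,0,0,0,0.032,1]]]' | tail -1
python3 - <<'E'
from h import *
p,d=manip.capture('scene');cv2.imwrite('pics/s1.png',p[:,:,::-1])
s=manip.get_state();p,d=manip.capture('wrist')
X=cloud(cam('wrist',s),d);Z=X[...,2]
P=X[(d>0)&(Z>.066)&(Z<.085)&(abs(X[...,1]-.16)<.04)&(abs(X[...,0]-.45)<.045)];print(len(P),len(P) and cv2.minAreaRect(P[:,:2].astype(np.float32)*1000))
go(.4505,.1594,.031,0)
E
```

```text
grasp_force: 0.0
1275 ((452.320556640625, 161.22369384765625), (35.493675231933594, 35.00333023071289), 53.522335052490234)
shift [-0.118  0.148  0.776] turn [-0.      0.0002 -0.    ] t 19.2 pos [0.4682 0.1816 0.1475] w 0.0880 g 0.0
```

View pics/s1.png

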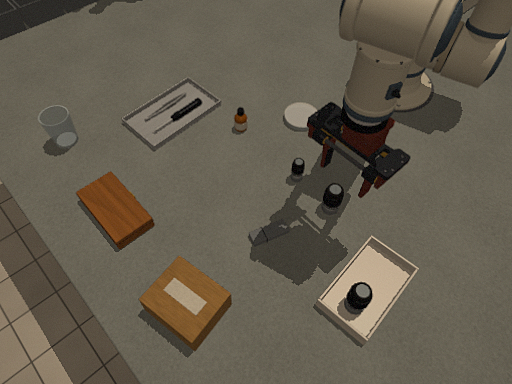

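The first eyepiece stands upright in the box at (360,295), and the tray holds both tools. Now for eyepiece A.

```bash
python3 -m jog '[[[-0.115,0.144,0,0,0,0,1],[-0.115,0.144,0,0,0,0,1],[-0.115,0.144,0.2,0,0,0,1],[-0.115,0.144,0.35,0,0,0,1],[-0.115,0.144,0.35,0,0,0,1],[-0.115,0.144,0.35,0,0,0,1]]]' |tail -1
python3 -c "
from h import *
go(.451,.16,.031,0)"
```

```text
grasp_force: 0.0
shift [0.005 0.002 0.422] turn [0.0002 0.001  0.0003] t 19.7 pos [0.4505 0.1604 0.0944] w 0.0881 g 0.0
```

```bash
python3 -m jog '[[[0,0,0.15,0,0,0,1],[0,0,0.3,0,0,0,1],[0,0,0.4,0,0,0,1],[0,0,0.425,0,0,0,1],[0,0,0.425,0,0,0,1],[0,0,0.425,0,0,0,1]]]' |tail -5
python3 -m jog '[[[0,0,0,0,0,0,-0.2],[0,0,0,0,0,0,-0.2],[0,0,0,0,0,0,-0.2],[0,0,0,0,0,0,-0.2],[0,0,0,0,0,0,-0.2],[0,0,0,0,0,0,-0.2],[0,0,0,0,0,0,-0.2],[0,0,0,0,0,0,-0.2]]]' 25
```

```text
ee_pos: [0.452, 0.1603, 0.0337]
tcp_rot: [1.0, 0.0, 0.001, -0.0]
ft_force: [-0.3, 0.1, -0.3]
width: 0.0878
grasp_force: 0.0
time_s: 20.9
ee_pos: [0.4509, 0.1599, 0.0319]
tcp_rot: [1.0, -0.0, 0.0, -0.0]
ft_force: [-1.0, 1.0, 0.2]
width: 0.0409
grasp_force: 25.0
```

```bash
python3 -m jog '[[[0,0,-0.1,0,0,0,-0.2],[0,0,-0.25,0,0,0,-0.2],[0,0,-0.4,0,0,0,-0.2],[0,0,-0.55,0,0,0,-0.2],[0,0,-0.6,0,0,0,-0.2],[0.05,-0.15,-0.6,0,0,0,-0.2],[0.12,-0.4,-0.6,0,0,0,-0.2],[0.2,-0.65,-0.6,0,0,0,-0.2],[0.28,-0.9,-0.6,0,0,0,-0.2],[0.3,-1,-0.6,0,0,-0.032,-0.2],[0.3,-1,-0.6,0,0,-0.032,-0.2],[0.3,-1,-0.6,0,0,-0.032,-0.2]]]' |tail -1
python3 -c "
from h import *
go(.4975,.3343,.06,5.7)"
```

```text
grasp_force: 25.0
shift [ 0.032 -0.16   0.4  ] turn [0.0005 0.0008 0.0004] t 21.9 pos [0.4953 0.31   0.1201] w 0.0409 g 25.0
```

```bash
python3 -m jog '[[[0.03,-0.1,0,0,0,0,-0.2],[0.03,-0.16,0,0,0,0,-0.2],[0.03,-0.16,0.1,0,0,0,-0.2],[0.03,-0.16,0.25,0,0,0,-0.2],[0.03,-0.16,0.36,0,0,0,-0.2],[0.03,-0.16,0.4,0,0,0,-0.2],[0.03,-0.16,0.4,0,0,0,-0.2],[0.03,-0.16,0.4,0,0,0,-0.2]]]' |tail -1
python3 -c "
from h import *
go(.4975,.3343,.0385,5.7);print(manip.get_state()['ft_force'])"
```

```text
grasp_force: 25.0
shift [-0.003 -0.005  0.159] turn [ 0. -0. -0.] t 22.6 pos [0.498  0.3336 0.0623] w 0.0403 g 25.0
[-0.89138728 -0.26168545 -0.05377994]
```

```bash
python3 -m jog '[[[0,0,0.05,0,0,0,-0.2],[0,0,0.09,0,0,0,-0.2],[0,0,0.12,0,0,0,-0.2],[0,0,0.14,0,0,0,-0.2],[0,0,0.15,0,0,0,-0.2],[0,0,0.155,0,0,0,-0.2],[0,0,0.155,0,0,0,-0.2],[0,0,0.155,0,0,0,-0.2]]]'
python3 -m jog '[[[0,0,0.006,0,0,0,-0.2],[0,0,0.012,0,0,0,-0.2],[0,0,0.012,0,0,0,-0.2],[0,0,0.012,0,0,0,-0.2]]]'
```

```text
time_s: 23.23
ee_pos: [0.498, 0.3342, 0.0388]
tcp_rot: [0.999, 0.05, 0.0, -0.0]
ft_force: [-0.1, 0.7, -1.5]
width: 0.0409
grasp_force: 25.0
time_s: 23.57
ee_pos: [0.498, 0.3342, 0.0369]
tcp_rot: [0.999, 0.05, 0.0, -0.0]
ft_force: [0.3, 0.6, -1.2]
width: 0.0406
grasp_force: 25.0
```

```bash
python3 -m jog '[[[0,0,0.004,0,0,0,-0.2],[0,0,0.004,0,0,0,-0.2],[0,0,0.004,0,0,0,-0.2]]]' | grep ft
python3 -m jog '[[[0,0,0,0,0,0,0],[0,0,0,0,0,0,0.3],[0,0,0,0,0,0,0.4],[0,0,0,0,0,0,0.4],[0,0,0,0,0,0,0.4],[0,0,-0.1,0,0,0,0.4],[0,0,-0.3,0,0,0,0.4],[0,0,-0.5,0,0,0,0.4],[0,0,-0.75,0,0,0,0.4],[0,0,-0.75,0,0,0,0.4],[0,0,-0.75,0,0,0,0.4]]]' | tail -2
python3 -m jog '[[[0,1,0,0,0,0,0.4],[0,1,0,0,0,0,0.4],[0,1,0,0,0,0,0.4],[0,1,0,0,0,0,0.4],[0,1,0,0,0,0,0.4],[0,1,0,0,0,0,0.4]]]' | tail -1
python3 - <<'E'
from h import *
p,d=manip.capture('scene');cv2.imwrite('pics/s2.png',p[:,:,::-1])
p,d=manip.capture('top');X=cloud(cam('top'),d)
for c in((.587,.3433),(.4975,.3343)):
    P=X[(np.hypot(X[...,0]-c[0],X[...,1]-c[1])<.03)&(X[...,2]>.065)&(d>0)];print(len(P),P.mean(0).round(3) if len(P) else '',P[:,2].std() if len(P) else '')
E
```

```text
ft_force: [-0.5, -0.1, 3.8]
width: 0.0613
grasp_force: 0.0
grasp_force: 0.0
0  
143 [0.489 0.329 0.076] 0.005601598099650088
```

View pics/s2.png

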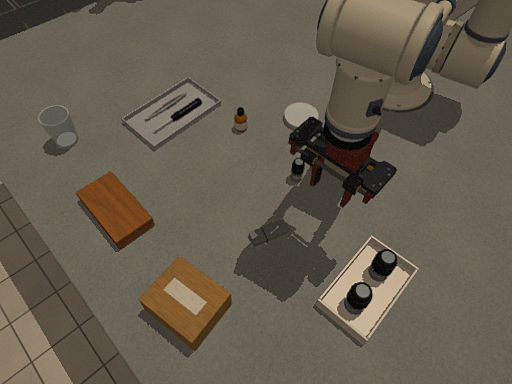

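Both eyepieces stand upright in the box, at (385,262) and (360,295). The tools are in the tray at (175,108), and the narrow eyepiece, bottle and mailer have not moved. Handing in.

```bash
python3 -c "
from station import manip
print(manip.sign_off())"
```

```text
the job is handed in; nothing more can be done
None
```

I handed the job in at about 25 s: the last pictures show the forceps and screwdriver inside the steel tray, both wide eyepieces upright in the white box, and the narrow eyepiece, bottle and mailer where they were; the judge's result was not shown.

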